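# Shut the filter drawer and hold the reset key turned

## Robot

A 6-joint arm with a two-finger parallel gripper is mounted at the origin on the work surface. World frame = base frame: x ahead of the robot, y to its left, z up, the work surface at z = 0. Lengths are in m, angles in rad, forces in N, time in s.
With the tool pointing down it reaches from about 0.425 to 0.925 m from the base axis. Payload 12.5 kg.
Tool frame: the origin (TCP) lies on the centre line of the jaws, within the pads' length; the fingertips stand 22 mm ahead of it and the grasp point (between the pads) lies 3 mm ahead of it (manip.tips_ahead is the distance from the TCP to the fingertips, in m); z points along the fingers, y is the line along which they close (so a half turn about z gives the same grasp; the last joint's range is limited). The gripper opens to 85 mm and grips with 20 to 120 N. Pads are 22 mm wide; open, the fingers measure 114 mm over their backs; the gripper's body (76 mm by 85 mm) begins 54 mm behind the grasp point. The pads swing forward as they close: fully open they stand 13 mm farther back than shut.
Start: joints at [-0.106, 0.491, 1.559, -0, 1.092, -0.106], TCP at [0.625, 0, 0.253] pointing down, gripper open.
Joint ranges: [-3.1, 3.1], [-0.84, 2.19], [0.05, 2.79], [-1.13, 4.28], [0.06, 2.93], [-2.69, 2.69]. Speed limits (rad/s): [2.22, 2.22, 2.79, 3.14, 3.14, 3.14].

## Interface

Orientations are given as a unit quaternion [x, y, z, w].
In Python, from station import manip gives the robot as it stands.
- The arm moves only by the tool servo_tool, never from a script. Its argument "series" is a list of rows, each an object with "twist": the turn, a rotation vector about the world's x, y, z in rad, a list of three; "dp": the shift along the world's x, y, z in m, a list of three; "grip": the opening in per cent of the stroke, from 0 (shut) to 100 (fully open). In form: [{"twist": [rx, ry, rz], "dp": [tx, ty, tz], "grip": grip}, ...]. A call has 1 to 20 rows; each row shifts and turns the commanded pose from where the row before left it; what a row does not reach is not made up. A row lasts 1/8 s, in which the tool goes at most 62.5 mm and 10.7 degrees, less where a joint would pass 70% of its speed; a pose out of reach is approached as far as the arm can. A call is refused whole if a number of a shift passes 0.0625 or a number of a turn 0.188, either way. A call with a gripper value outside its range is refused whole. The fingers move at their own pace and stop on an object; "newtons" is the grip in N (left out, the last holds). Time passes only in rows, so rows that do not move let the fingers close. It gives the time, the measured TCP pose, the force, the opening and the grip force at its end, in the units of the state.
- manip.read_state(): the state, without advancing time (a new reading comes with each control period).
- manip.camera(name): name is "scene" or "side" or "wrist"; returns the picture (384x512x3 uint8, red, green, blue); there is no depth.
- manip.camera_params(name): a dict with "fx", "fy", "cx", "cy" (pixels), "position" and "orientation" of the camera in the world. Camera axes: x right, y down, z forward; pixel columns grow to the right and rows downward; lengths in m; the calibration is good to about 2 mm. The wrist camera is an equidistant fisheye: a pixel r from the principal point sees the ray r / f radians off the axis. A picture is of the moment at which its call begins: read the wrist's pose just before it. camera_params takes no time and is no camera call; for the wrist camera it gives the pose at the moment of the call.
- manip.close_job(): hands the job in; it is judged then, once.
The state is a dict: "clock": time; "joint_positions": joint angles; "dq": joint speeds; "effort": joint torques, N m; "eef_pos": TCP position; "eef_rot": TCP orientation; "wrist_force": force on the tool from outside, world axes, zero at the start; "ft_torque": the same for the moment, N m; "grip_width": finger opening in m; "gripper_force": force on a finger pad.
Only numpy, scipy, OpenCV 4.12 (cv2) and the standard library are available. Lean on these libraries where they do the work, as an engineer would, in place of code of your own. Each camera call takes 0.05 s, during which the arm holds its last target. There are 200 camera calls.

## Task

The grease filter has just been put back in the small white extractor on the drainer: push its grey filter drawer fully home until it clicks in at its detent. Then take the yellow-headed service key out of its stand, push it all the way into the brass lock on top of the extractor (wiggle it past the sticky pins), turn it a quarter turn clockwise to the stop, and finish still gripping the key and holding it turned there against the return spring. Leave the moka pot, tumbler, egg cup and scoop where they stand.

Things in the scene. Friction and masses are not known exactly. Their poses are not given: they have to be found in the camera images.
- drawer (a joint): slide of the grey filter drawer, m: 0 = fully home against its stop; grows as it comes out towards the robot, 0.08 at most. It starts partly out. About 1.5 N of friction; a sprung detent resists the last 13 mm with up to about 5 N more until about 4 mm, then draws the drawer in to 0 and keeps it there.
- drawer_front (a point): centre of the flat outer face of the grey drawer front, which moves with the drawer: face 220 mm wide (along y), 88 mm high (8 to 96 mm above the drainer), with no handle (the dark strip near its top edge is only trim). x points into the extractor, the way to push to close; z is up.
- unit: white extractor housing, fixed: 200 mm deep (x, front to back), 220 mm wide (y), 100 mm high, flat top; origin at the centre of its underside. The lock plug stands 6 mm above the top, on the middle line, 15 mm in front of the centre. The 20 mm thick drawer front closes against the housing's front, its face then 105 mm in front of the keyway.
- keyway (a point): centre of the keyway's mouth in the top of the brass lock plug (32 mm square), fixed to the extractor, 106 mm above the drainer. z up along the lock's axis, x level from front to back of the extractor. Unturned, the keyway is long along x: 15.8 x 6.8 mm, mouth chamfered 2 mm, open 30 mm deep. Two sticky sprung pins resist the key from about 6 mm depth with up to about 15 N; small twists help.
- lock (a joint): turn of the brass lock plug, rad: 0 = keyway along point keyway's x, grows clockwise seen from above to a hard stop at 1.571 (a quarter turn). A return spring of about 0.05 N m per rad turns it back when let go. Keyway play lets the key lead the plug by up to about 0.15 rad.
- key_grip (a point): centre of the key's yellow head: a flat upright block 30 mm wide (x), 10 mm thick (y), 34 mm high, to be gripped across its thickness. At first the key stands upright in its stand, its collar resting on the stand's top. It weighs about 40 g and is the same turned by half a turn about z. z is up, away from the tip.
- key_tip (a point): pointed lower end of the key, 55 mm below the centre of the head, same axes. The steel blade is 14 mm wide (x), 5 mm thick (y), 24 mm long with a 7 mm high V point; above it a collar 24 x 12 mm, 4 mm high, that stops on the lock (or stand) face when the blade is fully in; then a 12 x 7 mm neck 10 mm high; then the head.
- stand: grey block, fixed, 70 mm (x) by 55 mm (y) by 35 mm high, with a slot (long along x) in its top in which the key stands; origin at the centre of its underside. The key comes straight up out of it.
- moka_mid (a point): bystander: upside-down aluminium moka pot, 130 mm high, up to 96 mm across, with a black handle reaching 78 mm from its axis along its x; the point is on its axis half-way up.
- tumbler_mid (a point): bystander: glass tumbler, 74 mm across, 95 mm high; the point is on its axis half-way up.
- eggcup_mid (a point): bystander: white ceramic egg cup, 50 mm across, 62 mm high; the point is on its axis half-way up.
- scoop_mid (a point): bystander: red plastic coffee scoop, cup 44 mm across and 26 mm high with a handle reaching 106 mm from the cup's axis along its -x; the point is in the cup's middle, half-way up.
There are look-alikes about, which are no part of the job. What is meant by the part that bears key_grip is not purple or red, and is the smaller of those in its own colour.

How it is judged:
By the outcome, as a careful person would: the job done as asked, in the order asked, and still so for the second after the job is handed in, while the arm keeps its last pose, push and grip.
It also fails if it takes over 67 s, if anything falls off the work surface, if the arm or the gripper's body presses on something with over 40 N, if the wrist force passes 120 N, or if a joint passes its speed limit or range.

## Working session

There is one attempt and no reset: what is moved stays moved. The work goes in short steps, Python scripts to look and compute and a tool call to move; the robot and the scene stay as the last step left them, time stands still between calls to the robot, and variables do not carry over. Pictures are saved under pics/ and viewed, at most 10 in all, crops included, and the job is handed in when it is done.

Besides the shell and the picture viewer there is one more tool, called in YAML: its name, and indented under it one key for each argument. servo_tool: Moves the arm, as the interface text tells. Its arguments: {"type":"object","properties":{"series":{"type":"array","items":{"type":"object","properties":{"twist":{"type":"array","items":{"type":"number"}},"dp":{"type":"array","items":{"type":"number"}},"grip":{"type":"number"}}}},"newtons":{"type":"number"}},"required":["series"]}

```bash
mkdir -p pics
cat > h.py <<'E'
import numpy as np, cv2
from scipy.spatial.transform import Rotation as R
from station import manip
def snap(n,f):
    p=manip.camera_params(n); im=manip.camera(n); cv2.imwrite('pics/'+f+'.png',cv2.cvtColor(im,cv2.COLOR_RGB2BGR)); 
    import json; json.dump({k:(np.array(v).tolist() if not isinstance(v,(str,)) else v) for k,v in p.items()},open('pics/'+f+'.json','w')); return im,p
def ray(p,u,v,fish=False):
    a=np.array([(u-p['cx'])/p['fx'],(v-p['cy'])/p['fy']])
    if fish:
        t=np.hypot(*a); d=np.array([*(a/max(t,1e-9)*np.sin(t)),np.cos(t)])
    else: d=np.array([*a,1.])
    return np.array(p['position']),R.from_quat(p['orientation']).apply(d)
def onz(p,u,v,z,fish=False):
    o,d=ray(p,u,v,fish); return o+d*(z-o[2])/d[2]
def proj(p,X):
    c=R.from_quat(p['orientation']).inv().apply(np.array(X)-p['position'])
    return p['cx']+p['fx']*c[0]/c[2],p['cy']+p['fy']*c[1]/c[2]
def tri(p1,uv1,p2,uv2,f1=False,f2=False):
    o1,d1=ray(p1,*uv1,f1);o2,d2=ray(p2,*uv2,f2)
    s=np.linalg.lstsq(np.c_[d1,-d2],o2-o1,rcond=None)[0]
    a,b=o1+s[0]*d1,o2+s[1]*d2; return (a+b)/2,np.linalg.norm(a-b)
E
python3 - <<'E'
from h import *
ims=[snap(n,n+'0')for n in('scene','side','wrist')]
for i,p in ims: print(p)
print(manip.read_state()['eef_rot'])
E
```

```text
{'fx': 393.26511455824834, 'fy': 393.26511455824834, 'cx': 257.6497303306905, 'cy': 191.1229175713584, 'position': array([0.8395524 , 0.52990724, 1.01139992]), 'orientation': array([ 0.30763356,  0.90274219, -0.28618096, -0.09229617])}
{'fx': 376.0416796618866, 'fy': 376.0416796618866, 'cx': 255.8180063248767, 'cy': 192.7830104021917, 'position': array([0.09754089, 0.77387867, 0.63412879]), 'orientation': array([-0.18965901,  0.85886505, -0.46307747,  0.10926824])}
{'fx': 297.3186396354542, 'fy': 297.3186396354542, 'cx': 254.0056040440888, 'cy': 189.21517593596357, 'position': array([0.62452605, 0.07883712, 0.37366168]), 'orientation': array([ 9.87540743e-01, -3.84504689e-04, -4.14950782e-04,  1.57362517e-01])}
[ 7.07103699e-01  7.07109740e-01 -2.64993784e-04 -3.22563096e-04]
```

View pics/scene0.png

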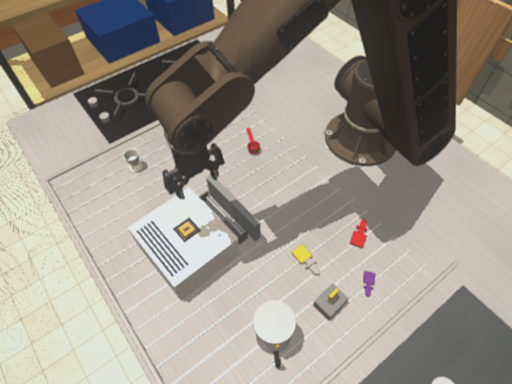

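View pics/side0.png

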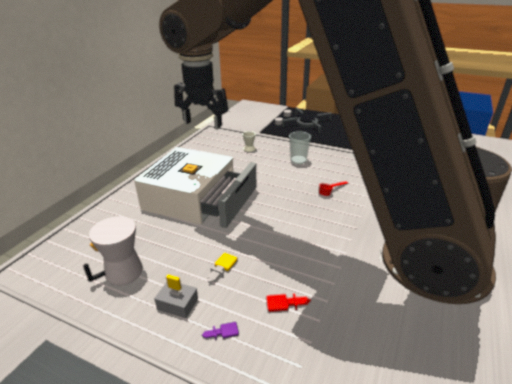

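View pics/wrist0.png

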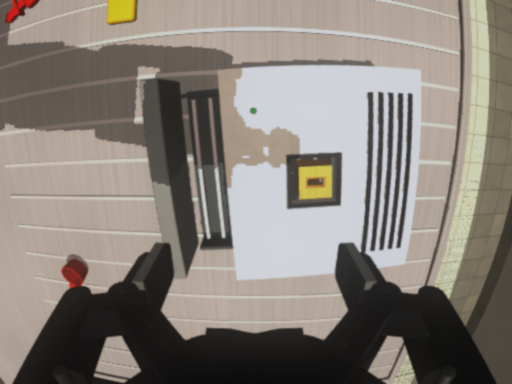

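The scene view shows the standing key at about (334,294), with the bigger yellow look-alike lying at (302,254), the lock at (187,230) and the drawer front at (233,207). In the side view the key is at (174,283) and the lock at (190,169). In the wrist view the lock is at (316,182) and the drawer front at (170,175).

Run:
```python
from h import *
import json
P={};I={}
for n in('scene','side','wrist'):
    P[n]=json.load(open(f'pics/{n}0.json')); I[n]=cv2.imread(f'pics/{n}0.png')
    h=cv2.cvtColor(I[n],cv2.COLOR_BGR2HSV)
    m=cv2.inRange(h,(18,140,90),(35,255,255))
    k,l,s,c=cv2.connectedComponentsWithStats(m)
    for i in range(1,k):
        if s[i,4]>15: print(n,s[i],c[i].round(1))
# unit corners in the wrist view: white blob
h=cv2.cvtColor(I['wrist'],cv2.COLOR_BGR2HSV)
m=cv2.inRange(h,(90,0,195),(140,40,255)); k,l,s,c=cv2.connectedComponentsWithStats(m); i=1+s[1:,4].argmax(); print(s[i])
for z in(.1,.11,.12):
  print(z,[onz(P['wrist'],u,v,z,True)[:2].round(4).tolist() for u,v in((236,279),(408,264),(420,70),(316,182))])
for a,b in(((187,230),(190,169)),):print('lock sc-si',tri(P['scene'],a,P['side'],b))
print(tri(P['scene'],(187,230),P['wrist'],(316,182),False,True))
print('key',tri(P['scene'],(334,294),P['side'],(174,283)))
def big(n,x0,y0,x1,y1,k): 
    return cv2.resize(I[n][y0:y1,x0:x1],None,fx=k,fy=k,interpolation=cv2.INTER_CUBIC)
a=big('scene',290,270,370,330,5);b=big('side',140,260,220,320,5);c=big('wrist',120,50,440,290,2.5)
cv2.imwrite('pics/c1.png',np.vstack([np.hstack([a,b]),cv2.resize(big('scene',120,170,270,300,5)[:,:],(800,300))]))
```

```text
scene [292 245  19  18 191] [301.1 253.5]
scene [330 289   8  10  43] [333.3 293.3]
side [183 164  14   9  94] [189.7 168.1]
side [215 253  22  18 243] [225.9 260.9]
side [166 275  15  15 166] [173.3 281.9]
wrist [107   0  30  24 651] [120.8  10.8]
wrist [299 165  32  34 864] [314.4 181.3]
[  228    66   193   214 26077]
0.1 [[0.6041, -0.1159], [0.8094, -0.1054], [0.7903, 0.1146], [0.6847, -0.0033]]
0.11 [[0.6049, -0.1087], [0.8026, -0.0987], [0.7842, 0.1133], [0.6825, -0.0003]]
0.12 [[0.6056, -0.1016], [0.7959, -0.0919], [0.7782, 0.112], [0.6803, 0.0027]]
lock sc-si (array([6.81612212e-01, 5.84880132e-04, 9.75376576e-02]), np.float64(0.0022922023805372013))
(array([ 0.68357196, -0.00167742,  0.09666186]), np.float64(0.006013851732282299))
key (array([0.48358082, 0.3615127 , 0.06578317]), np.float64(0.0007205313396757117))
```

View pics/c1.png

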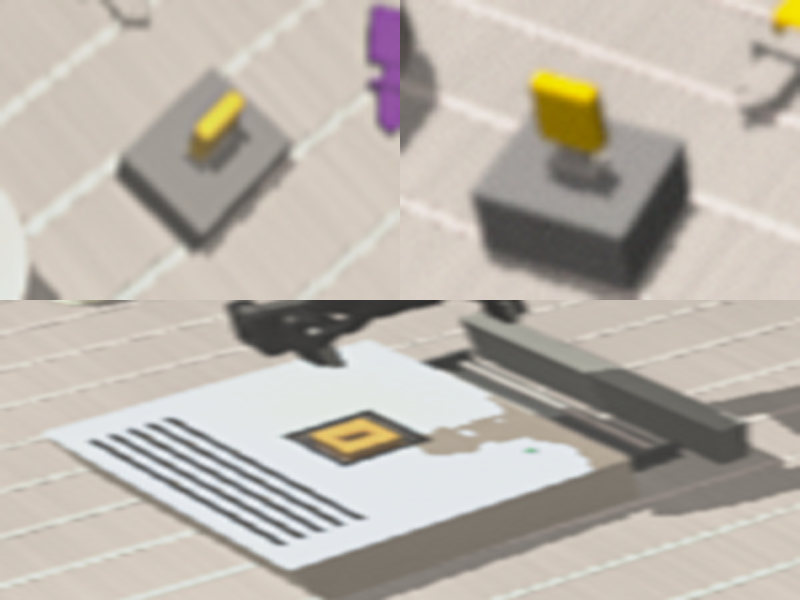

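Run:
```python
from h import *
import json
P={n:json.load(open(f'pics/{n}0.json')) for n in('scene','side','wrist')}
for nm,n,u,v,z in(('scoop','scene',253,147,.013),('scoop_h','scene',249,130,.013),('yel','scene',301,253.5,.005),('moka','scene',274,322,.13),('egg/tumbler','scene',132,160,.05),('tumb','side',300,148,.05),
 ('drawer top far','scene',208,179,.096),('drawer top near','scene',259,229,.096),('moka base','side',123,275,.0),('egg','side',249,142,.03)):
    print(nm,onz(P[n],u,v,z)[:2].round(3))
for u,v in((146,82),(160,80),(186,278),(175,275)): print('dr',onz(P['wrist'],u,v,.096,True)[:2].round(3))
```

```text
scoop [ 0.324 -0.184]
scoop_h [ 0.288 -0.255]
yel [0.452 0.209]
moka [0.658 0.339]
egg/tumbler [ 0.679 -0.35 ]
tumb [ 0.467 -0.35 ]
drawer top far [ 0.544 -0.107]
drawer top near [0.529 0.116]
moka base [0.651 0.342]
egg [ 0.668 -0.359]
dr [0.521 0.096]
dr [0.536 0.097]
dr [ 0.546 -0.119]
dr [ 0.533 -0.116]
```

servo_tool:
  series:
    - {"dp": [-0.02, 0, 0], "twist": [0, 0, 0.18], "grip": 0}
    - {"dp": [-0.02, 0, 0], "twist": [0, 0, 0.18], "grip": 0}
    - {"dp": [-0.02, 0, 0], "twist": [0, 0, 0.18], "grip": 0}
    - {"dp": [-0.02, 0, 0], "twist": [0, 0, 0.18], "grip": 0}
    - {"dp": [-0.02, 0, 0], "twist": [0, 0, 0.18], "grip": 0}
    - {"dp": [-0.02, 0, 0], "twist": [0, 0, 0.18], "grip": 0}
    - {"dp": [-0.02, 0, 0], "twist": [0, 0, 0.18], "grip": 0}
    - {"dp": [-0.02, -0.01, 0], "twist": [0, 0, 0.18], "grip": 0}
    - {"dp": [-0.005, -0.008, 0], "twist": [0, 0, 0.18], "grip": 0}
    - {"dp": [0, 0, 0], "twist": [0, 0, 0.02], "grip": 0}
    - {"dp": [0, 0, 0], "twist": [0, 0, 0], "grip": 0}

```text
clock: 1.52
eef_pos: [0.4602, -0.0178, 0.2533]
eef_rot: [-0.033, 0.999, 0.0, 0.0]
wrist_force: [0.2, -0.4, 0.3]
grip_width: 0.0001
gripper_force: 0.0
```

servo_tool:
  series:
    - {"dp": [0, 0, -0.05], "grip": 0}
    - {"dp": [0, 0, -0.05], "grip": 0}
    - {"dp": [0, 0, -0.05], "grip": 0}
    - {"dp": [0, 0, -0.04], "grip": 0}
    - {"dp": [0.01, 0.001, 0], "grip": 0}
    - {"dp": [0.01, 0.001, 0], "grip": 0}
    - {"dp": [0.01, 0.001, 0], "grip": 0}
    - {"dp": [0.01, 0.001, 0], "grip": 0}
    - {"dp": [0.01, 0.001, 0], "grip": 0}
    - {"dp": [0.01, 0.001, 0], "grip": 0}
    - {"dp": [0.01, 0.001, 0], "grip": 0}
    - {"dp": [0.01, 0.001, 0], "grip": 0}
    - {"dp": [0, 0, 0], "grip": 0}

```text
invalid input
```

servo_tool:
  series:
    - {"dp": [0, 0, -0.05], "twist": [0, 0, 0], "grip": 0}
    - {"dp": [0, 0, -0.05], "twist": [0, 0, 0], "grip": 0}
    - {"dp": [0, 0, -0.05], "twist": [0, 0, 0], "grip": 0}
    - {"dp": [0, 0, -0.04], "twist": [0, 0, 0], "grip": 0}
    - {"dp": [0.01, 0.001, 0], "twist": [0, 0, 0], "grip": 0}
    - {"dp": [0.01, 0.001, 0], "twist": [0, 0, 0], "grip": 0}
    - {"dp": [0.01, 0.001, 0], "twist": [0, 0, 0], "grip": 0}
    - {"dp": [0.01, 0.001, 0], "twist": [0, 0, 0], "grip": 0}
    - {"dp": [0.01, 0.001, 0], "twist": [0, 0, 0], "grip": 0}
    - {"dp": [0.01, 0.001, 0], "twist": [0, 0, 0], "grip": 0}
    - {"dp": [0.01, 0.001, 0], "twist": [0, 0, 0], "grip": 0}
    - {"dp": [0.01, 0.001, 0], "twist": [0, 0, 0], "grip": 0}
    - {"dp": [0, 0, 0], "twist": [0, 0, 0], "grip": 0}

```text
clock: 3.15
eef_pos: [0.5409, -0.0099, 0.0632]
eef_rot: [-0.035, 0.999, -0.0, 0.0]
wrist_force: [0.3, 0.1, -0.7]
grip_width: 0.0
gripper_force: 0.0
```

servo_tool:
  series:
    - {"dp": [0.006, 0.0004, 0], "twist": [0, 0, 0], "grip": 0}
    - {"dp": [0.006, 0.0004, 0], "twist": [0, 0, 0], "grip": 0}
    - {"dp": [0.004, 0.0004, 0], "twist": [0, 0, 0], "grip": 0}

```text
clock: 3.52
eef_pos: [0.555, -0.0088, 0.0631]
eef_rot: [-0.034, 0.999, 0.0, -0.002]
wrist_force: [-13.3, -4.0, 4.4]
grip_width: -0.0001
gripper_force: 0.0
```

servo_tool:
  series:
    - {"dp": [0.004, 0.0003, 0], "twist": [0, 0, 0], "grip": 0}
    - {"dp": [0.003, 0.0002, 0], "twist": [0, 0, 0], "grip": 0}

```text
clock: 3.78
eef_pos: [0.5621, -0.0083, 0.0631]
eef_rot: [-0.034, 0.999, 0.0, -0.001]
wrist_force: [-5.8, -0.5, -0.2]
grip_width: -0.0002
gripper_force: 0.0
```

servo_tool:
  series:
    - {"dp": [0.003, 0.0002, 0], "twist": [0, 0, 0], "grip": 0}
    - {"dp": [0.002, 0.0002, 0], "twist": [0, 0, 0], "grip": 0}

```text
clock: 4.03
eef_pos: [0.5646, -0.008, 0.0628]
eef_rot: [-0.034, 0.999, 0.001, -0.004]
wrist_force: [-28.2, -7.1, 13.0]
grip_width: -0.0002
gripper_force: 0.0
```

servo_tool:
  series:
    - {"dp": [0, 0, 0], "twist": [0, 0, 0], "grip": 0}
    - {"dp": [-0.02, 0, 0], "twist": [0, 0, 0], "grip": 0}
    - {"dp": [-0.02, 0, 0], "twist": [0, 0, 0], "grip": 0}
    - {"dp": [0, 0, 0.05], "twist": [0, 0, 0], "grip": 0}
    - {"dp": [0, 0, 0.05], "twist": [0, 0, 0], "grip": 0}
    - {"dp": [0, 0, 0.05], "twist": [0, 0, 0], "grip": 0}
    - {"dp": [0, 0.05, 0], "twist": [0, 0, 0], "grip": 60}
    - {"dp": [-0.01, 0.06, 0], "twist": [0, 0, 0], "grip": 60}
    - {"dp": [-0.01, 0.06, 0], "twist": [0, 0, 0], "grip": 60}
    - {"dp": [-0.01, 0.06, 0], "twist": [0, 0, 0], "grip": 60}
    - {"dp": [-0.01, 0.06, 0], "twist": [0, 0, 0], "grip": 60}
    - {"dp": [-0.004, 0.06, 0], "twist": [0, 0, 0], "grip": 60}
    - {"dp": [0, 0.02, 0], "twist": [0, 0, 0], "grip": 60}
    - {"dp": [0, 0, 0], "twist": [0, 0, 0], "grip": 60}
    - {"dp": [0, 0, 0], "twist": [0, 0, 0], "grip": 60}

```text
clock: 5.9
eef_pos: [0.4843, 0.3611, 0.2133]
eef_rot: [-0.034, 0.999, -0.0, -0.0]
wrist_force: [-0.1, -0.7, -0.0]
grip_width: 0.0513
gripper_force: 0.0
```

Run:
```python
from h import *
a,p=snap('wrist','wrist1'); snap('scene','scene1'); print(manip.read_state()['eef_pos'],p['position'],p['orientation'])
b,_=snap('side','side1')
cv2.imwrite('pics/c2.png',np.hstack([cv2.imread('pics/wrist1.png'),cv2.resize(cv2.imread('pics/scene1.png')[170:300,120:270],(288,384))]))
```

```text
[0.48444912 0.36085826 0.21346006] [0.40435413 0.3547381  0.33417522] [0.67429647 0.72150103 0.11480035 0.10761697]
```

View pics/c2.png

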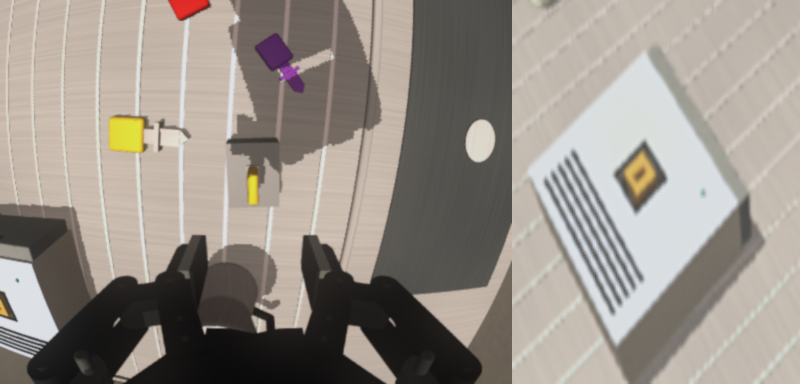

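The wrist view shows the key in its stand at about (253,187), with the stand at x 228–280 and y 138–207. The scene crop shows the drawer flush. Next I'll measure the key's yaw and the keyway.

Run:
```python
from h import *
import json
P={};H={}
for n in('wrist','scene','side'):
    P[n]=json.load(open(f'pics/{n}1.json')); H[n]=cv2.cvtColor(cv2.imread(f'pics/{n}1.png'),cv2.COLOR_BGR2HSV)
w=P['wrist']
def blob(n,lo,hi,x0,y0,x1,y1):
    m=cv2.inRange(H[n],lo,hi); z=np.zeros_like(m); z[y0:y1,x0:x1]=m[y0:y1,x0:x1]
    return z
# key head top (bright yellow)
for vmin in(100,200):
    z=blob('wrist',(18,120,vmin),(35,255,255),235,150,275,215); ys,xs=np.nonzero(z)
    q=np.array([onz(w,x,y,.083,True)[:2] for x,y in zip(xs,ys)]).astype(np.float32)
    print(vmin,len(q),cv2.minAreaRect(q),xs.min(),xs.max(),ys.min(),ys.max())
# stand top: grey, brighter
print('HSV stand',H['wrist'][160,235],H['wrist'][195,270],H['wrist'][142,250],'wood',H['wrist'][170,215])
rows=[]
for y in range(150,204,3):
    r=cv2.cvtColor(cv2.imread('pics/wrist1.png'),cv2.COLOR_BGR2GRAY)[y,210:300].astype(float); g=np.diff(cv2.GaussianBlur(r[None],(5,1),0)[0])
    rows.append((y,210+g[:40].argmin()+.5,250+g[40:].argmax()+.5))
L=np.array([onz(w,a,y,.035,True)[:2] for y,a,b in rows]);Rr=np.array([onz(w,b,y,.035,True)[:2] for y,a,b in rows])
for E in(L,Rr):
    k=np.polyfit(E[:,0],E[:,1],1); print('stand edge yaw',np.arctan(k[0]).round(3),np.median(E[:,1]).round(4),'res',np.std(E[:,1]-np.polyval(k,E[:,0])).round(4))
# unit: scene & side
for n in('scene','side'):
    m=cv2.inRange(H[n],(15,90,90),(35,255,255)); k,l,s,c=cv2.connectedComponentsWithStats(m)
    for i in range(1,k):
        if s[i,4]>12: print(n,s[i],c[i].round(1),onz(P[n],*c[i],.106)[:2].round(4), onz(P[n],*c[i],.066)[:2].round(4))
```

```text
100 320 ((0.48600074648857117, 0.3583745062351227), (0.029001111164689064, 0.00885098334401846), 4.048197269439697) 247 257 173 204
200 237 ((0.4873434007167816, 0.35879063606262207), (0.02634763903915882, 0.007490438874810934), 6.4946980476379395) 248 257 176 204
HSV stand [ 14  31 182] [ 15  30 172] [17 34 67] wood [ 14  36 201]
stand edge yaw -0.322 0.3346 res 0.0081
stand edge yaw 0.045 0.3859 res 0.0099
scene [   0    0  229  106 6445] [72.7 45.7] [ 0.6063 -0.9501] [ 0.5959 -1.0155]
scene [178 221  17  18 181] [186.1 229.1] [0.6841 0.003 ] [ 0.6772 -0.0203]
scene [292 244  20  20 228] [301.3 253.4] [0.4905 0.2416] [0.4751 0.2289]
scene [328 288  11  14  79] [333.  294.1] [0.5009 0.3677] [0.486  0.3605]
scene [275 344   5   4  15] [277.1 345.4] [0.6793 0.3774] [0.6722 0.3706]
side [ 287   13  119   56 2631] [349.1  48.7] [ 0.6157 -1.6455] [ 0.6549 -1.8287]
side [169  27  11  15  62] [174.2  34.7] [ 1.8883 -1.611 ] [ 2.0239 -1.7916]
side [127  65   8   6  16] [130.6  67.9] [ 1.5689 -0.7745] [ 1.6803 -0.8918]
side [118  72  11   8  20] [122.8  74.8] [ 1.5164 -0.656 ] [ 1.6238 -0.7643]
side [296  74  53  38 981] [321.9  92. ] [ 0.5275 -0.7905] [ 0.5601 -0.9089]
side [340 103  18  14 175] [349.2 109.6] [ 0.3704 -0.6298] [ 0.391  -0.7361]
side [414 113  10  13  90] [418.2 119.7] [ 0.1201 -0.6288] [ 0.1218 -0.7351]
side [182 164  16   9 106] [189.6 168. ] [0.677  0.0066] [ 0.7209 -0.0515]
side [384 238  19  19  59] [391.2 248. ] [0.1013 0.1204] [0.1016 0.0709]
side [ 90 243   8   8  29] [ 93.2 246.4] [0.6745 0.376 ] [0.7182 0.3459]
side [214 252  24  20 276] [226.  260.8] [0.396  0.2971] [0.4186 0.261 ]
side [398 270  38  26 220] [415.1 282.5] [0.0461 0.201 ] [0.0422 0.1576]
side [166 274  15  17 193] [173.3 281.9] [0.4591 0.3885] [0.4864 0.3593]
```

servo_tool:
  series:
    - {"dp": [0.002, -0.001, -0.04], "twist": [0, 0, 0.01], "grip": 60}
    - {"dp": [0, 0, -0.04], "twist": [0, 0, 0], "grip": 60}
    - {"dp": [0, 0, -0.04], "twist": [0, 0, 0], "grip": 50}
    - {"dp": [0, 0, -0.024], "twist": [0, 0, 0], "grip": 40}
    - {"dp": [0, 0, 0], "twist": [0, 0, 0], "grip": 20}
    - {"dp": [0, 0, 0], "twist": [0, 0, 0], "grip": 0}
    - {"dp": [0, 0, 0], "twist": [0, 0, 0], "grip": 0}
    - {"dp": [0, 0, 0], "twist": [0, 0, 0], "grip": 0}
    - {"dp": [0, 0, 0], "twist": [0, 0, 0], "grip": 0}
  newtons: 80

```text
clock: 7.18
eef_pos: [0.4864, 0.3608, 0.0704]
eef_rot: [-0.04, 0.999, 0.0, 0.001]
wrist_force: [0.3, -6.1, 2.5]
grip_width: 0.0092
gripper_force: 79.7
```

servo_tool:
  series:
    - {"dp": [0, 0.001, 0.02], "twist": [0, 0, 0], "grip": 0}
    - {"dp": [0, 0, 0.04], "twist": [0, 0, 0], "grip": 0}
    - {"dp": [0, 0, 0.06], "twist": [0, 0, 0], "grip": 0}
    - {"dp": [0, 0, 0.06], "twist": [0, 0, 0], "grip": 0}
    - {"dp": [0.02, -0.05, 0], "twist": [0, 0, 0], "grip": 0}
    - {"dp": [0.03, -0.055, 0], "twist": [0, 0, 0], "grip": 0}
    - {"dp": [0.03, -0.055, 0], "twist": [0, 0, 0], "grip": 0}
    - {"dp": [0.03, -0.055, 0], "twist": [0, 0, 0], "grip": 0}
    - {"dp": [0.03, -0.055, 0], "twist": [0, 0, 0], "grip": 0}
    - {"dp": [0.03, -0.055, 0], "twist": [0, 0, 0], "grip": 0}
    - {"dp": [0.025, -0.036, 0], "twist": [0, 0, 0], "grip": 0}
    - {"dp": [0, 0, 0], "twist": [0, 0, 0], "grip": 0}
    - {"dp": [0, 0, 0], "twist": [0, 0, 0], "grip": 0}

```text
clock: 8.8
eef_pos: [0.6804, 0.0022, 0.2498]
eef_rot: [-0.04, 0.999, 0.0, 0.0]
wrist_force: [-0.6, -0.0, -0.4]
grip_width: 0.0088
gripper_force: 79.4
```

Run:
```python
from h import *
s=manip.read_state(); a,p=snap('wrist','wrist2'); print(s['eef_pos'],s['eef_rot'],s['grip_width'])
X=np.array(s['eef_pos'])-[0,0,.058]
def fproj(p,X):
    c=R.from_quat(p['orientation']).inv().apply(np.array(X)-p['position']); t=np.arctan2(np.hypot(c[0],c[1]),c[2]); k=t/np.hypot(c[0],c[1])
    return p['cx']+p['fx']*k*c[0],p['cy']+p['fy']*k*c[1]
print('tip pred',fproj(p,X),'keyway pred',fproj(p,[.683,0,.106]))
im=cv2.imread('pics/wrist2.png'); u,v=map(int,fproj(p,X))
cv2.imwrite('pics/c3.png',cv2.resize(im[40:340,100:400],(600,600),interpolation=cv2.INTER_CUBIC))
```

```text
[0.68039993 0.00216188 0.24976101] [-3.95102768e-02  9.99219107e-01  2.22558613e-04  2.55221028e-04] 0.008830366940613097
tip pred (np.float64(255.46372371055432), np.float64(220.4834292217971)) keyway pred (np.float64(252.49147768452204), np.float64(185.10752421909473))
```

View pics/c3.png

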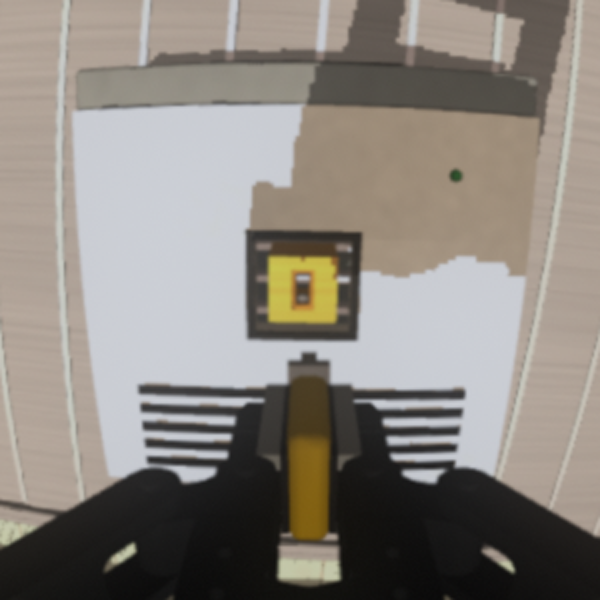

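The crop shows the slot at full-frame (251.4,185), and the blade edge just below it at (254.5,217). I'll correct the camera using the known blade and measure the slot by mask.

```bash
cat >> h.py <<'E'
def fproj(p,X):
    c=R.from_quat(p['orientation']).inv().apply(np.array(X)-p['position']); t=np.arctan2(np.hypot(c[0],c[1]),c[2]); k=t/np.hypot(c[0],c[1])
    return np.array([p['cx']+p['fx']*k*c[0],p['cy']+p['fy']*k*c[1]])
E
python3 - <<'E'
from h import *
import json
p=json.load(open('pics/wrist2.json')); im=cv2.imread('pics/wrist2.png'); g=cv2.cvtColor(im,cv2.COLOR_BGR2GRAY).astype(int); h=cv2.cvtColor(im,cv2.COLOR_BGR2HSV)
T=np.array([.6804,.0022,.2498]); yaw=.079
ax=np.array([np.cos(yaw),np.sin(yaw),0]);ay=np.array([-np.sin(yaw),np.cos(yaw),0])
for nm,a,b,z in(('tip',0,0,-.058),('Vcorner L',-.007,-.0025,-.051),('Vcorner R',-.007,.0025,-.051),('collar L',-.012,-.006,-.034),('collar R',-.012,.006,-.034),('headtop L',-.015,-.005,.014),('headtop R',-.015,.005,.014)):
    print(nm,fproj(p,T+a*ax+b*ay+[0,0,z]).round(1))
for r in range(212,228): print(r,g[r,244:266])
m=cv2.inRange(h,(20,150,150),(35,255,255)); z=np.zeros_like(m); z[150:210,220:280]=m[150:210,220:280]
c,_=cv2.findContours(z,cv2.RETR_EXTERNAL,cv2.CHAIN_APPROX_NONE); c=max(c,key=cv2.contourArea); print('plug',cv2.minAreaRect(c),cv2.boundingRect(c))
print(g[170:202,251]); print(g[185,230:275])
mm=(h[170:200,240:264,1]<0)|(g[170:200,240:264]<140); ys,xs=np.nonzero(mm[5:,4:-4]); print('slot',xs.mean()+244,ys.mean()+175,xs.min()+244,xs.max()+244,ys.min()+175,ys.max()+175)
# unit edges yaw: drawer/housing white left edge
pts=[]
for y in range(100,215,5):
    r=g[y,115:170]; 
    d=np.diff(cv2.GaussianBlur(r[None].astype(np.float32),(5,1),0)[0]); pts.append(onz(p,115+d.argmax()+.5,y,.1,True)[:2])
pts=np.array(pts); k=np.polyfit(pts[:,0],pts[:,1],1); print('yaw left edge',np.arctan(k[0]),np.std(pts[:,1]-np.polyval(k,pts[:,0])),np.polyval(k,.7))
for q in((120,75,),(160,73),(220,72),(260,72.),(320,75),(368,79.5)): pass
f=[]
for x in range(145,245,8):
    r=g[68:110,x]; d=np.diff(cv2.GaussianBlur(r[None].astype(np.float32),(5,1),0)[0]); f.append(onz(p,x,68+d[12:].argmax()+12.5,.098,True)[:2])
f=np.array(f); k=np.polyfit(f[:,1],f[:,0],1); print('yaw front',-np.arctan(k[0]),np.std(f[:,0]-np.polyval(k,f[:,1])),np.polyval(k,0))
E
```

```text
tip [255.5 220.5]
Vcorner L [251.6 214.9]
Vcorner R [259.6 214.9]
collar L [245.2 218.5]
collar R [266.3 218.5]
headtop L [244.4 258.1]
headtop R [268.4 258.1]
212 [203 203 203 203 203 203 203 202 202 203 202 203 202 203 202 202 202 203
 202 202 203 203]
213 [203 203 203 203 203 203 203 202 203 202 203 203 203 203 203 203 203 203
 203 203 203 203]
214 [203 203 203 203 203 202 201 199 198 198 198 198 198 199 200 202 203 203
 203 203 203 203]
215 [203 203 203 203 203 200 190 178 174 174 174 175 174 178 190 200 203 203
 203 203 202 202]
216 [204 203 203 203 202 196 169 134 122 121 121 121 122 134 169 197 203 203
 203 202 203 203]
217 [203 202 203 203 202 194 157  99  76  74  74  74  75  99 156 194 202 202
 202 203 203 203]
218 [199 198 198 198 198 189 149  89  63  61  60  61  62  88 150 189 197 197
 198 199 199 202]
219 [182 174 173 173 171 164 130  81  61  60  60  60  60  80 130 164 172 173
 173 174 181 194]
220 [143 124 120 120 118 114  94  70  60  60  60  60  61  69  94 113 118 118
 119 124 146 180]
221 [113  82  77  77  76  74  70  64  63  63  64  64  63  65  69  74  76  75
  76  82
[... 461 characters left out ...]
8  98
  98 102 126 171]
227 [129 105 102  99  95  92  88  88  88  89  89  88  89  87  89  93  95  96
  97 102 126 170]
plug ((251.0, 184.0), (32.0, 32.0), 90.0) (235, 168, 33, 33)
[148 171 180 180 171 148 121 128 168 173 136  97  69  60  61  63  68  87
 112 118 100  91 109 137 152 163 172 175 175 172 155 116]
[ 62  62  65  89 136 168 175 175 175 175 175 174 175 174 170 153 127 101
  76  64  62  63  63  67  88 117 141 160 170 173 172 173 173 173 173 172
 172 164 131  81  60  59  60  61  67]
slot 250.43396226415095 185.13836477987422 246 255 176 193
yaw left edge 0.06414834365153653 0.0003012565548738664 -0.11074041115577885
yaw front 0.058057260561379 0.00024420914588831896 0.5979784634339028
```

servo_tool:
  series:
    - {"dp": [0.0015, -0.0025, -0.03], "twist": [0, 0, -0.018], "grip": 0}
    - {"dp": [0, 0, -0.03], "twist": [0, 0, 0], "grip": 0}
    - {"dp": [0, 0, -0.015], "twist": [0, 0, 0], "grip": 0}
    - {"dp": [0, 0, 0], "twist": [0, 0, 0], "grip": 0}
    - {"dp": [0, 0, 0], "twist": [0, 0, 0], "grip": 0}
  newtons: 100

```text
clock: 9.48
eef_pos: [0.6826, -0.0004, 0.1756]
eef_rot: [-0.031, 1.0, -0.0, 0.001]
wrist_force: [-0.5, 1.0, 0.7]
grip_width: 0.0089
gripper_force: 99.0
```

Run:
```python
from h import *
s=manip.read_state(); a,p=snap('wrist','wrist3'); T=np.array(s['eef_pos']); print(T,s['eef_rot'])
print('tip',fproj(p,T-[0,0,.058]),'kw',fproj(p,[.682,-.0003,.106]))
side=manip.camera('side')[:,:,::-1]
w=cv2.imread('pics/wrist3.png')[150:270,190:310]
cv2.imwrite('pics/c4.png',np.hstack([cv2.resize(w,(400,400),interpolation=cv2.INTER_CUBIC),cv2.resize(side[120:200,150:230],(400,400),interpolation=cv2.INTER_CUBIC)]))
```

```text
[ 6.82580122e-01 -3.89676980e-04  1.75615531e-01] [-3.08415640e-02  9.99523903e-01 -5.11774731e-05  8.72841229e-04]
tip [255.57234814 220.35044146] kw [255.67906425 212.7335162 ]
```

View pics/c4.png

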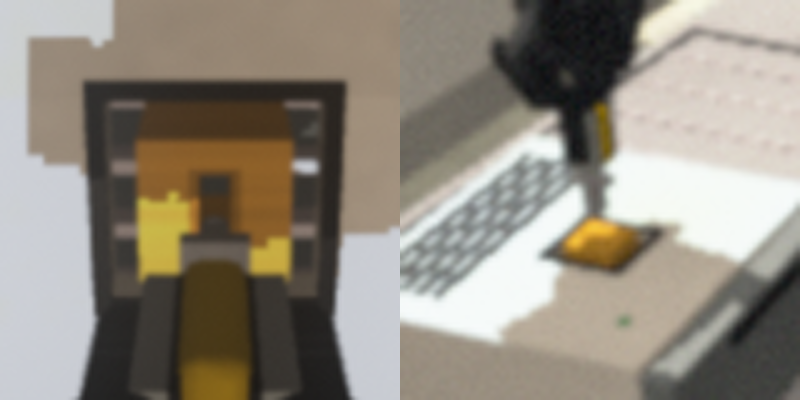

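The wrist crop shows the blade centred on the slot laterally, at about crop column 215 for both, with the tip just above the mouth. I'll lower it gently.

servo_tool:
  series:
    - {"dp": [0, 0, -0.004], "twist": [0, 0, 0], "grip": 0}
    - {"dp": [0, 0, -0.004], "twist": [0, 0, 0], "grip": 0}
    - {"dp": [0, 0, -0.003], "twist": [0, 0, 0], "grip": 0}
    - {"dp": [0, 0, -0.002], "twist": [0, 0, 0], "grip": 0}
    - {"dp": [0, 0, 0], "twist": [0, 0, 0], "grip": 0}

```text
clock: 10.2
eef_pos: [0.6821, -0.0007, 0.1611]
eef_rot: [-0.031, 1.0, 0.0, -0.0]
wrist_force: [-0.4, -0.8, -0.2]
grip_width: 0.0088
gripper_force: 99.0
```

servo_tool:
  series:
    - {"dp": [0, 0, -0.0015], "twist": [0, 0, 0], "grip": 0}
    - {"dp": [0, 0, -0.0015], "twist": [0, 0, 0], "grip": 0}
    - {"dp": [0, 0, 0], "twist": [0, 0, 0], "grip": 0}

```text
clock: 10.58
eef_pos: [0.6821, -0.0007, 0.1582]
eef_rot: [-0.031, 1.0, 0.0, -0.0]
wrist_force: [0.4, -0.4, -0.4]
grip_width: 0.0086
gripper_force: 99.0
```

servo_tool:
  series:
    - {"dp": [0, 0, -0.0015], "twist": [0, 0, 0.05], "grip": 0}
    - {"dp": [0, 0, -0.0015], "twist": [0, 0, -0.1], "grip": 0}
    - {"dp": [0, 0, -0.0015], "twist": [0, 0, 0.1], "grip": 0}
    - {"dp": [0, 0, -0.0015], "twist": [0, 0, -0.1], "grip": 0}
    - {"dp": [0, 0, 0], "twist": [0, 0, 0.05], "grip": 0}

```text
clock: 11.2
eef_pos: [0.6821, -0.0008, 0.1525]
eef_rot: [-0.03, 1.0, -0.0, 0.0]
wrist_force: [-0.7, -1.6, 0.3]
grip_width: 0.0088
gripper_force: 99.6
```

servo_tool:
  series:
    - {"dp": [0, 0, -0.0015], "twist": [0, 0, 0.05], "grip": 0}
    - {"dp": [0, 0, -0.0015], "twist": [0, 0, -0.1], "grip": 0}
    - {"dp": [0, 0, -0.0015], "twist": [0, 0, 0.1], "grip": 0}
    - {"dp": [0, 0, -0.0015], "twist": [0, 0, -0.1], "grip": 0}
    - {"dp": [0, 0, 0], "twist": [0, 0, 0.05], "grip": 0}

```text
clock: 11.82
eef_pos: [0.6817, -0.0007, 0.1463]
eef_rot: [-0.03, 1.0, 0.0, -0.001]
wrist_force: [-1.0, -1.6, 0.9]
grip_width: 0.0091
gripper_force: 99.6
```

servo_tool:
  series:
    - {"dp": [0, 0, -0.0015], "twist": [0, 0, 0.05], "grip": 0}
    - {"dp": [0, 0, -0.0015], "twist": [0, 0, -0.1], "grip": 0}
    - {"dp": [0, 0, -0.0015], "twist": [0, 0, 0.1], "grip": 0}
    - {"dp": [0, 0, -0.001], "twist": [0, 0, -0.1], "grip": 0}
    - {"dp": [0, 0, 0], "twist": [0, 0, 0.05], "grip": 0}

```text
clock: 12.45
eef_pos: [0.6824, -0.0008, 0.1412]
eef_rot: [-0.03, 1.0, -0.0, 0.001]
wrist_force: [-0.4, 0.1, 1.7]
grip_width: 0.0085
gripper_force: 100.0
```

servo_tool:
  series:
    - {"dp": [0, 0, -0.001], "twist": [0, 0, 0.05], "grip": 0}
    - {"dp": [0, 0, -0.001], "twist": [0, 0, -0.05], "grip": 0}
    - {"dp": [0, 0, 0], "twist": [0, 0, 0], "grip": 0}

```text
clock: 12.82
eef_pos: [0.6826, -0.0008, 0.1405]
eef_rot: [-0.03, 1.0, -0.0, 0.001]
wrist_force: [-3.0, -0.2, 11.1]
grip_width: 0.0087
gripper_force: 101.6
```

servo_tool:
  series:
    - {"dp": [0, 0, -0.001], "twist": [0, 0, 0.05], "grip": 0}
    - {"dp": [0, 0, 0], "twist": [0, 0, -0.1], "grip": 0}
    - {"dp": [0, 0, 0], "twist": [0, 0, 0.1], "grip": 0}
    - {"dp": [0, 0, 0], "twist": [0, 0, -0.05], "grip": 0}
    - {"dp": [0, 0, 0], "twist": [0, 0, 0], "grip": 0}

```text
clock: 13.45
eef_pos: [0.6826, -0.0008, 0.1405]
eef_rot: [-0.03, 1.0, -0.0, 0.001]
wrist_force: [-4.9, -0.2, 18.2]
grip_width: 0.0092
gripper_force: 102.4
```

servo_tool:
  series:
    - {"dp": [0, 0, 0.0005], "twist": [0, 0, -0.12], "grip": 0}
    - {"dp": [0, 0, 0], "twist": [0, 0, -0.12], "grip": 0}
    - {"dp": [0, 0, 0], "twist": [0, 0, -0.12], "grip": 0}
    - {"dp": [0, 0, 0], "twist": [0, 0, -0.12], "grip": 0}
    - {"dp": [0, 0, 0], "twist": [0, 0, -0.12], "grip": 0}
    - {"dp": [0, 0, 0], "twist": [0, 0, -0.12], "grip": 0}
    - {"dp": [0, 0, 0], "twist": [0, 0, 0], "grip": 0}

```text
clock: 14.32
eef_pos: [0.6825, -0.0005, 0.1405]
eef_rot: [0.324, 0.946, 0.0, 0.001]
wrist_force: [-4.0, 1.8, 14.6]
grip_width: 0.0086
gripper_force: 101.9
```

```bash
python3 -c "
from h import *
s=manip.read_state();print(s['eef_pos'],R.from_quat(s['eef_rot']).as_matrix()[:2,0],s['wrist_force'],s['ft_torque'],s['joint_positions'])"
```

```text
[ 6.82511403e-01 -4.66517374e-04  1.40479836e-01] [-0.78978285  0.61338431] [-4.04715368  1.83633898 14.58670105] [0.30935757 0.84424111 0.01421459] [-9.75063153e-02  6.86629692e-01  1.51377451e+00  4.22282978e-04
  9.39016314e-01 -1.00821320e+00]
```

Turning freely (0.72 rad so far); continuing to the stop.

servo_tool:
  series:
    - {"dp": [0, 0, 0], "twist": [0, 0, -0.12], "grip": 0}
    - {"dp": [0, 0, 0], "twist": [0, 0, -0.12], "grip": 0}
    - {"dp": [0, 0, 0], "twist": [0, 0, -0.12], "grip": 0}
    - {"dp": [0, 0, 0], "twist": [0, 0, -0.12], "grip": 0}
    - {"dp": [0, 0, 0], "twist": [0, 0, -0.12], "grip": 0}
    - {"dp": [0, 0, 0], "twist": [0, 0, -0.12], "grip": 0}
    - {"dp": [0, 0, 0], "twist": [0, 0, -0.12], "grip": 0}
    - {"dp": [0, 0, 0], "twist": [0, 0, -0.06], "grip": 0}
    - {"dp": [0, 0, 0], "twist": [0, 0, 0], "grip": 0}

```text
clock: 15.45
eef_pos: [0.6832, -0.0002, 0.1405]
eef_rot: [0.703, 0.711, 0.002, 0.001]
wrist_force: [-0.5, 3.6, 12.7]
grip_width: 0.0087
gripper_force: 101.4
```

```bash
python3 -c "
from h import *
s=manip.read_state();m=R.from_quat(s['eef_rot']).as_matrix();print(s['eef_pos'],np.arctan2(-m[0,1],m[1,1]),s['wrist_force'],s['ft_torque'],s['joint_positions'])"
```

```text
[ 6.83196025e-01 -2.15557187e-04  1.40532601e-01] -1.5594148945711275 [-0.50054498  3.63068855 12.70642188] [0.5561913  0.11229345 0.04109273] [-9.71536506e-02  6.86880634e-01  1.51305194e+00  8.30234293e-04
  9.37618972e-01 -1.09025453e-01]
```

servo_tool:
  series:
    - {"dp": [0, 0, 0], "twist": [0, 0, -0.06], "grip": 0}
    - {"dp": [0, 0, 0], "twist": [0, 0, -0.05], "grip": 0}
    - {"dp": [0, 0, 0], "twist": [0, 0, 0], "grip": 0}

```text
clock: 15.82
eef_pos: [0.683, -0.0002, 0.1406]
eef_rot: [0.741, 0.671, 0.001, 0.001]
wrist_force: [-2.7, 3.6, 14.5]
grip_width: 0.0088
gripper_force: 101.7
```

```bash
python3 -c "
from h import *
s=manip.read_state();m=R.from_quat(s['eef_rot']).as_matrix();print(s['eef_pos'],np.arctan2(-m[0,1],m[1,1]),s['wrist_force'],s['ft_torque'])"
```

```text
[ 6.83029912e-01 -1.68485222e-04  1.40555670e-01] -1.669174262398756 [-2.70637902  3.62129572 14.4830788 ] [0.63310613 0.35883472 0.1186257 ]
```

servo_tool:
  series:
    - {"dp": [0, 0, 0], "twist": [0, 0, -0.04], "grip": 0}
    - {"dp": [0, 0, 0], "twist": [0, 0, -0.03], "grip": 0}
    - {"dp": [0, 0, 0], "twist": [0, 0, 0], "grip": 0}

```text
clock: 16.2
eef_pos: [0.6831, -0.0002, 0.1405]
eef_rot: [0.764, 0.645, 0.001, 0.001]
wrist_force: [-1.7, 3.3, 13.5]
grip_width: 0.0085
gripper_force: 101.6
```

```bash
python3 -c "
from h import *
s=manip.read_state();m=R.from_quat(s['eef_rot']).as_matrix();print(s['eef_pos'],np.arctan2(-m[0,1],m[1,1]),s['wrist_force'],s['ft_torque'])"
```

```text
[ 6.83076195e-01 -2.30770831e-04  1.40523220e-01] -1.7384886795484715 [-1.73814023  3.25259062 13.47778145] [0.58642283 0.27094413 0.26429855]
```

servo_tool:
  series:
    - {"dp": [0, 0, 0], "twist": [0, 0, -0.03], "grip": 0}
    - {"dp": [0, 0, 0], "twist": [0, 0, 0], "grip": 0}
    - {"dp": [0, 0, 0], "twist": [0, 0, 0], "grip": 0}

```text
clock: 16.58
eef_pos: [0.6831, -0.0003, 0.1406]
eef_rot: [0.773, 0.634, 0.001, 0.001]
wrist_force: [-0.3, 3.5, 13.0]
grip_width: 0.0087
gripper_force: 101.6
```

```bash
python3 -c "
from h import *
s=manip.read_state();m=R.from_quat(s['eef_rot']).as_matrix();print(s['eef_pos'],np.arctan2(-m[0,1],m[1,1]),s['wrist_force'],s['ft_torque'])
w=snap('wrist','wrist4')[0][:,:,::-1];a=snap('side','side4')[0][:,:,::-1];
cv2.imwrite('pics/c5.png',np.hstack([cv2.resize(w[130:330,150:350],(400,400)),cv2.resize(a[110:220,140:250],(400,400),interpolation=cv2.INTER_CUBIC)]))"
```

```text
[ 6.83105427e-01 -2.56183073e-04  1.40556623e-01] -1.7678100200341063 [-0.31063917  3.48978729 12.95491831] [0.56993859 0.2339206  0.4688092 ]
```

View pics/c5.png

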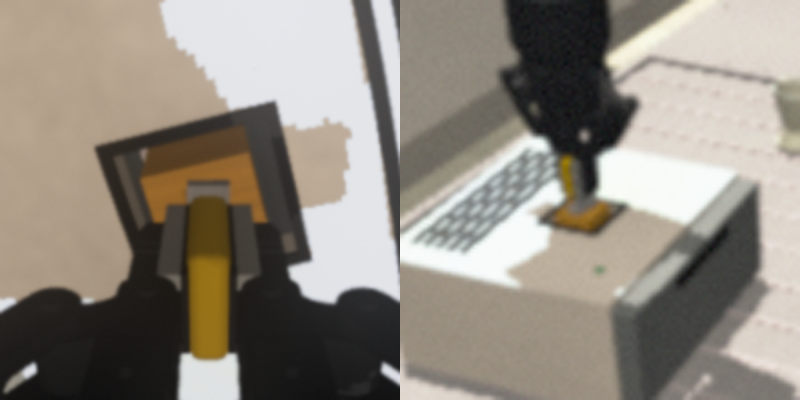

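The pictures show the plug turned to the stop with its sides square to the frame, the key's collar on the plug and the drawer still flush. Torque has risen to 0.47 N m, well past the spring, so the key is hard against the stop.

```bash
python3 -c "
from station import manip
print(manip.close_job())"
```

```text
the job is handed in; nothing more can be done
None
```

The job is handed in at about 17 s of robot time: the drawer is pushed home, and the yellow-headed key is fully in the lock, turned a quarter turn clockwise to the hard stop, and still gripped and held there. I steered clear of the moka pot, tumbler, egg cup and scoop, and never touched them.

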